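# Complete the chocolate box and leave the rejects

## Robot

A 7-joint arm with a two-finger parallel gripper is mounted at the origin on the work surface. World frame = base frame: x ahead of the robot, y to its left, z up, the work surface at z = 0. Lengths are in m, angles in rad, forces in N, time in s.
With the tool pointing down it reaches from about 0.425 to 0.95 m from the base axis. Payload 4.7 kg.
Tool frame: the origin (TCP) lies on the mounting face of the last link; the fingertips stand 182 mm ahead of it and the grasp point (between the pads) lies 164 mm ahead of it (nose_length is the distance from the TCP to the fingertips, in m); z points along the fingers, y is the direction in which the jaws open and shut (so a half turn about z gives the same grasp; the last joint's range is limited). The gripper opens to 87 mm and grips with 3 to 60 N. Pads are 19 mm wide; open, the fingers measure 117 mm over their backs; the gripper's body (75 mm by 190 mm) begins 51 mm behind the grasp point.
Start: joints at [1.107, 0.469, -0.049, 1.532, 0.024, 1.141, -0.082], TCP at [0.284, -0.612, 0.405] pointing down, gripper open.
Joint ranges: [-2.59, 2.59], [-0.33, 1.99], [-1.39, 1.29], [0.1, 2.45], [-1.04, 4.18], [0.21, 1.99], [-2.66, 2.66]. Speed limits (rad/s): [2.57, 2.57, 3.14, 3.14, 3.14, 3.14, 3.14].

## Interface

Orientations are given as a rotation vector (axis times angle).
In Python, from workcell import * gives the robot as it stands. Calls block until the motion is done:
- move_pose(position, orientation): joint-space move of the TCP to a pose.
- move_straight(position, orientation=None, max_speed=0.15, threshold=None): straight line of the TCP; orientation=None keeps the orientation; max_speed is the mean speed in m/s. With threshold (N) it stops when the force on the tool has changed by that much, and returns True; else False.
- move_j(angles): joint-space move.
- let_go() and grasp(squeeze=None): open the fingers fully, or close them until they stop; squeeze is the grip in N (None keeps the last).
- pause(seconds).
- ik(position, orientation): joint angles nearest the present ones, or None.
- camera(name): name is "side" or "top" or "wrist"; returns the picture (420x560x3 uint8, blue, green, red); there is no depth.
- get_calibration(name): a dict with "K" (3x3 intrinsics, pixels), "R" (3x3) and "t" (3): a world point X has camera coordinates R X + t. Camera axes: x right, y down, z forward; pixel columns grow to the right and rows downward; lengths in m; the calibration is good to about 2 mm. A picture is of the moment at which its call begins: read the wrist's pose just before it. get_calibration takes no time and is no camera call; for the wrist camera it gives the pose at the moment of the call.
A pose or a line that the arm cannot do raises MotionError and nothing moves.
- close_job(): hands the job in, once; it reports no verdict.
Readings, each from a call of its own:
- current_t(): time.
- current_joint_pos(): joint angles.
- current_dq(): joint speeds.
- current_effort(): joint torques, N m.
- current_position(): TCP position.
- current_tool_rot(): TCP orientation.
- current_wrist_force(): force on the tool from outside, world axes, zero at the start.
- current_moment(): the same for the moment, N m.
- current_width(): opening from 0.0 (shut) to 1.0 (fully open).
Only numpy, scipy, OpenCV 4.12 (cv2) and the standard library are available. Lean on these libraries where they do the work, as an engineer would, in place of code of your own. Each camera call takes 0.05 s, during which the arm holds its last target.

## Task

Complete the chocolate box from the red tray: put the whole stick, the perfect square and the round each in the row of its own kind, right way up and straight, set down and not dropped. The two squares already packed have slid so that no gap in their row is wide enough; move them along to make room, so that all three squares end up flat in their trough. Leave the broken stick and the chipped square lying where they are.

Things in the scene. Friction and masses are not known exactly. Their poses are not given: they have to be found in the camera images.
- stick_c (a point): The whole stick: a dark chocolate brown bar 96 long x 24 wide x 22 mm high, 60 g, with seven fine cross ridges on top, lying loose on the red tray. The point is its centre, 11 mm above its underside; x along its length, z up. The red tray (fixed, 240 x 340 mm, floor 3 mm thick, rim 12 mm above the table) may lie left or right of the robot, the box on the other side.
- square_c (a point): The perfect square: a dark chocolate brown block 38 x 38 x 26 mm high (all four corners there), 45 g, two fine ridges on top, loose on the red tray. The point is its centre, 13 mm above its underside; x and y along its sides, z up.
- round_c (a point): The round: a dark chocolate brown round praline, 40 mm across and 28 mm high with a domed top; its sides are upright to 20 mm; 38 g, loose on the red tray. The point is its centre, 14 mm above its underside; z up.
- broken_stick_c (a point): The broken stick, a reject: the same dark chocolate brown bar, 24 wide and 22 mm high, but only some 52 mm long, one end ragged. It stays where it lies on the red tray. The point is its middle, 11 mm above its underside; x along its length towards the ragged end.
- chipped_square_c (a point): The chipped square, a reject: the same dark chocolate brown 38 x 38 x 26 mm block with one whole corner broken off (20 mm of either side). It stays where it lies on the red tray. The point is at the middle of the unbroken outline, 13 mm above its underside; the missing corner is at its +x +y. (A small steel cup 54 mm across and 36 mm high also stands among the pieces on the tray; not part of the job.)
- stick_trough (a point): Place for the stick: the single long narrow trough, empty, in one of the three cream strip inserts (182 x 68 mm each) that lie side by side, 72 mm centre to centre and in any order, in the low cardboard box (194 x 238 x 13 mm). Trough 112 x 40 mm inside, its ribs 7 mm high. The point is the centre of the trough's floor, 5 mm above the table; x along the trough, y across the strips, z up. The box is fixed; every rib and wall in it ends 12 to 13 mm above the table.
- square_trough (a point): Row of the squares: the wider trough, 146 x 54 mm inside, ribs 7 mm high, in another cream strip; the two packed squares are in it, and three 38 mm squares fit in it one behind the other with 32 mm to spare in all. The point is the centre of the trough's floor, 5 mm above the table; x along the row, y across, z up.
- empty_well (a point): Place for the round: the empty one of three round wells, 58 mm apart in a row in the third cream strip (always at the end of that row; the other two hold rounds already). Wells 56 mm across inside, ribs 7 mm high. The point is the centre of the empty well's floor, 5 mm above the table; x along the row, pointing away from the filled wells, z up.
- packed_square_a_c (a point): The packed square nearer the -x end of the squares' row: like the perfect square, 38 x 38 x 26 mm, 45 g, loose in the trough. At the start it stands some 28 mm from the middle of the row, so that no gap in the row takes a third square; it slides or lifts easily. The point is its centre, 13 mm above its underside; x along the row at the start, z up.
- packed_square_b_c (a point): The packed square nearer the +x end of the squares' row: like the perfect square, 38 x 38 x 26 mm, 45 g, loose in the trough. At the start it stands some 28 mm from the middle of the row, so that no gap in the row takes a third square; it slides or lifts easily. The point is its centre, 13 mm above its underside; x along the row at the start, z up.

How it is judged:
By the outcome, as a careful person would: the job done as asked, in the order asked, and still so for the second after the job is handed in, with the robot touching nothing.
It also fails if it takes over 128 s, if anything falls off the work surface, if the arm or the gripper's body presses on something with over 40 N, if the wrist force passes 120 N, or if a joint passes its speed limit or range.

## Working session

There is one attempt and no reset: what is moved stays moved. The work goes in short steps, each a Python script; the robot and the scene stay as the last script left them, time stands still between calls to the robot, and variables do not carry over. Pictures are saved under pics/ and viewed, and the job is handed in when it is done.

```bash
ls; mkdir -p pics
python3 - <<'E'
from workcell import *
import cv2
for n in ["top","side","wrist"]:
    cv2.imwrite(f"pics/{n}0.png",camera(n)); c=get_calibration(n); print(n,c)
print(current_t(),current_position(),current_tool_rot(),current_width())
E
```

```text
pics
top {'K': array([[528.79343638,   0.        , 281.31784378],
       [  0.        , 528.79343638, 215.90810911],
       [  0.        ,   0.        ,   1.        ]]), 'R': array([[ 0.0243663 , -0.9996776 ,  0.00713996],
       [-0.98825569, -0.0251644 , -0.1507231 ],
       [ 0.15085418, -0.00338354, -0.98855023]]), 't': array([-0.0207257 ,  0.56396119,  1.18800971])}
side {'K': array([[439.96215217,   0.        , 279.53946022],
       [  0.        , 439.96215217, 213.00179286],
       [  0.        ,   0.        ,   1.        ]]), 'R': array([[-0.98293135, -0.18326825,  0.01608474],
       [-0.11442413,  0.54054345, -0.83349859],
       [ 0.14405932, -0.82111237, -0.55228741]]), 't': array([0.54937619, 0.08475966, 0.88913992])}
wrist {'K': array([[317.29290532,   0.        , 274.7411603 ],
       [  0.        , 317.29290532, 208.56083872],
       [  0.        ,   0.        ,   1.        ]]), 'R': array([[ 0.42133428, -0.90690324, -0.0019837 ],
       [-0.87110405, -0.40530906,  0.27731265],
       [-0.25229975, -0.11511331, -0.96077769]]), 't': array([-0.67430978, -0.0327565 ,  0.3905299 ])}
0.15 [ 0.28427589 -0.61202351  0.40395999] [-3.06625958e+00 -6.77382976e-01  5.89636412e-04] 1.0022771743991379
```

View pics/top0.png

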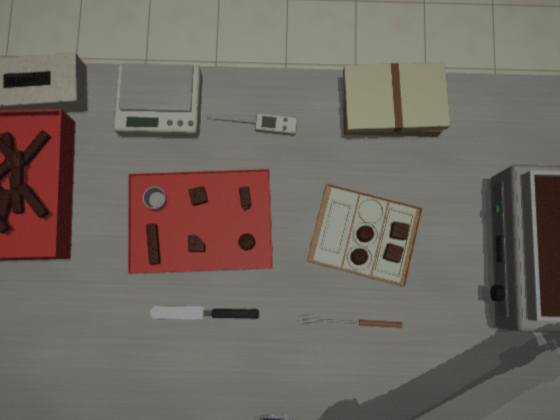

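View pics/side0.png

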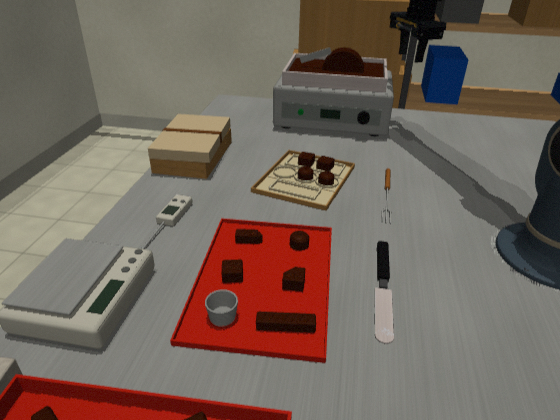

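View pics/wrist0.png

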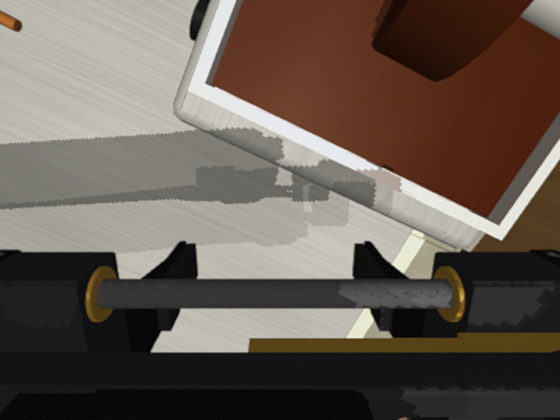

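The top view shows the tray on the left (+y), with the whole stick at (153,244), a square at (198,195), the chipped square at (196,244), the broken stick at (245,198), the round at (247,242) and the cup at (155,198). The box is on the right, with the stick trough at (335,228), the empty well at (371,211) and the packed squares at (400,230) and (394,253). Next I'll zoom in and measure.

```bash
cat > h.py <<'E'
from workcell import *
import numpy as np, cv2
from scipy.spatial.transform import Rotation as Rn
def ray(cal,uv,z):
    K,R,t=cal["K"],cal["R"],cal["t"]
    uv=np.atleast_2d(np.asarray(uv,float))
    d=(np.linalg.inv(K)@np.c_[uv,np.ones(len(uv))].T)
    d=(R.T@d).T; c=-R.T@t
    s=(z-c[2])/d[:,2]
    return c+d*s[:,None]
def proj(cal,X):
    X=np.atleast_2d(X); p=(cal["R"]@X.T).T+cal["t"]; p=(cal["K"]@p.T).T
    return p[:,:2]/p[:,2:]
def down(yaw):
    """tool z down, tool y (jaw dir) at world angle yaw"""
    y=np.array([np.cos(yaw),np.sin(yaw),0]); z=np.array([0,0,-1.]); x=np.cross(y,z)
    return Rn.from_matrix(np.c_[x,y,z]).as_rotvec()
E
python3 - <<'E'
from h import *
im=cv2.imread("pics/top0.png")
cv2.imwrite("pics/tz_tray.png",cv2.resize(im[165:280,120:280],None,fx=5,fy=5,interpolation=cv2.INTER_CUBIC))
cv2.imwrite("pics/tz_box.png",cv2.resize(im[180:290,300:430],None,fx=5,fy=5,interpolation=cv2.INTER_CUBIC))
c=get_calibration("top")
hsv=cv2.cvtColor(im,cv2.COLOR_BGR2HSV)
m=(im.max(2)<75).astype(np.uint8)*255
n,l,s,ce=cv2.connectedComponentsWithStats(m)
for i in range(1,n):
    x,y,w,h,a=s[i]
    if 30<a<1500 and 125<ce[i][0]<430 and 165<ce[i][1]<290:
        cnt=cv2.findContours((l==i).astype(np.uint8),0,1)[0][0]
        P=ray(c,ce[i],0.02)[0]
        print(ce[i].round(1),a,P.round(4),cv2.minAreaRect(cnt))
E
```

```text
[197.9 195.7] 261 [0.6113 0.1931 0.02  ] ((197.8999786376953, 195.80001831054688), (16.48671531677246, 15.944390296936035), 77.47119140625)
[244.7 197.6] 205 [0.6096 0.0814 0.02  ] ((244.8499755859375, 197.9499969482422), (22.203153610229492, 9.616652488708496), 81.8698959350586)
[150.4 194.6] 116 [0.6112 0.3063 0.02  ] ((151.5723876953125, 195.36895751953125), (12.860124588012695, 19.31954574584961), 40.23635482788086)
[398.9 230.6] 285 [ 0.5396 -0.2857  0.02  ] ((398.8653869628906, 230.67308044433594), (17.65045166015625, 16.277639389038086), 11.309932708740234)
[152.9 243.8] 447 [0.4939 0.293  0.02  ] ((152.98275756835938, 243.7931365966797), (40.443153381347656, 11.128094673156738), 85.2363510131836)
[364.8 233.4] 220 [ 0.5309 -0.2048  0.02  ] ((365.0, 233.5), (15.0, 16.0), 90.0)
[246.5 241.5] 210 [0.5048 0.0737 0.02  ] ((246.5, 241.5), (15.0, 15.0), 90.0)
[195.4 244.2] 227 [0.4954 0.1934 0.02  ] ((196.0, 243.5), (15.0, 16.0), 90.0)
[392.6 252.8] 273 [ 0.4868 -0.2703  0.02  ] ((392.75, 252.75003051757812), (17.076295852661133, 16.127614974975586), 18.43494987487793)
[358.8 256.3] 222 [ 0.4766 -0.1908  0.02  ] ((359.0, 256.5), (15.0, 16.0), 90.0)
```

Run:
```python
from h import *
# try lookout poses
for p in [(0.5,0.2,0.45),(0.5,-0.2,0.45),(0.45,0.2,0.5),(0.45,-0.2,0.5)]:
    for yaw in (np.pi/2,-np.pi/2,0,np.pi):
        print(p,round(yaw,2),ik(p,down(yaw)))
# camera in tool frame
cal=get_calibration("wrist");R0=Rn.from_rotvec(current_tool_rot()).as_matrix();p=np.array(current_position())
print("cam pos in tool",R0.T@(-cal["R"].T@cal["t"]-p),"cam fwd",R0.T@cal["R"][2],"cam right",R0.T@cal["R"][0])
```

```text
(0.5, 0.2, 0.45) 1.57 [ 0.40685162  0.4112698  -1.12870075  1.75669645  0.39397543  1.2265271
  0.74414036]
(0.5, 0.2, 0.45) -1.57 [ 0.26611394  0.32928047 -0.90565526  1.76254608  0.27818394  1.18505075
 -2.29039963]
(0.5, 0.2, 0.45) 0 [ 0.35389859  0.37400442 -1.03903819  1.75880637  0.34369686  1.20684654
 -0.7800224 ]
(0.5, 0.2, 0.45) 3.14 [ 0.42855477  0.43009007 -1.16869191  1.75586591  0.41819717  1.23698462
  2.29238629]
(0.5, -0.2, 0.45) 1.57 [ 0.90430516  0.28680723 -0.73637241  1.76822685  0.20817998  1.16618302
  1.67646683]
(0.5, -0.2, 0.45) -1.57 [ 0.47158765  0.21690352 -0.2007145   1.7910977   0.0472759   1.13824013
 -1.3151711 ]
(0.5, -0.2, 0.45) 0 [ 0.70247063  0.24380045 -0.4796275   1.77847262  0.12241096  1.14873367
  0.18467149]
(0.5, -0.2, 0.45) 3.14 [-0.5714382   0.33813343  1.12351885  1.84213233 -0.33098498  1.16900344
 -2.4790738 ]
(0.45, 0.2, 0.5) 1.57 [ 0.53388258  0.28654481 -1.24230645  1.77529323  0.28277597  1.28275167
  0.79293904]
(0.45, 0.2, 0.5) -1.57 [ 0.39878349  0.21419234 -1.0383083   1.77962098  0.19370458  1.25755928
 -2.26052652]
(0.45, 0.2, 0.5) 0 [ 0.45326003  0.23736583 -1.11494516  1.77778406  0.22325362  1.26499531
 -0.71859144]
(0.45, 0.2, 0.5) 3.14 [ 0.49224524  0.25821189 -1.17376661  1.77654439  0.24895607  1.27219493
  2.39758429]
(0.45, -0.2, 0.5) 1.57 [ 0.97199118  0.149129   -0.71091392  1.79000457  0.10269351  1.23985274
  1.80391363]
(0.45, -0.2, 0.5) -1.57 [ 0.53441957  0.1030742  -0.21982373  1.81110529  0.02380795  1.22996594
 -1.26303034]
(0.45, -0.2, 0.5) 0 [ 0.76887227  0.12254063 -0.47897522  1.79937339  0.05972478  1.23391005
  0.273206  ]
(0.45, -0.2, 0.5) 3.14 [-0.66243222  0.11946524  1.11379418  1.8630075  -0.11381436  1.22772849
 -2.65463744]
cam pos in tool [0.07688444 0.00027316 0.0209961 ] cam fwd [-2.77251625e-01 -4.92836382e-04  9.60797218e-01] cam right [7.11148973e-05 9.99999855e-01 5.33466398e-04]
```

View pics/tz_tray.png

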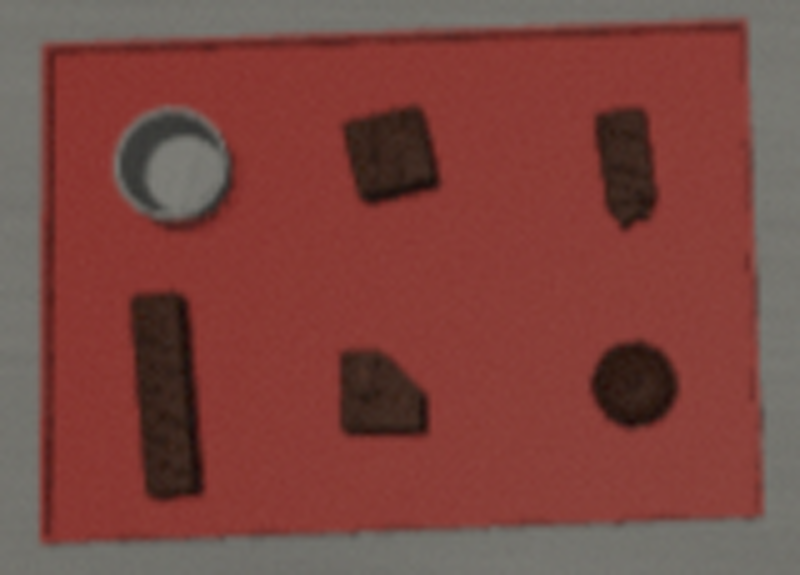

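View pics/tz_box.png

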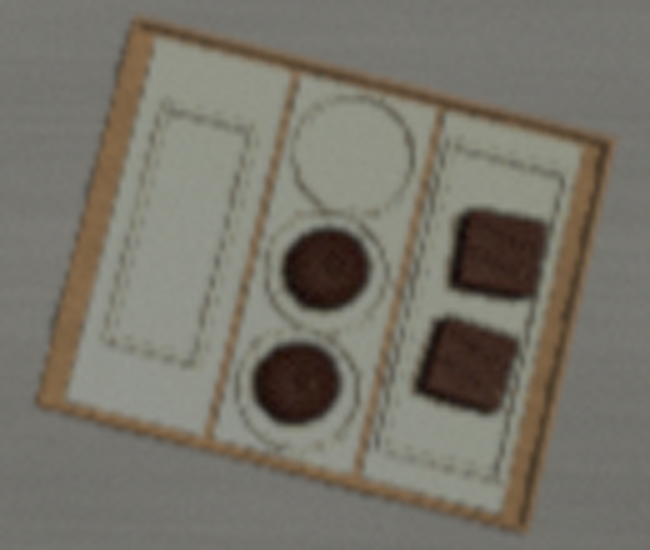

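Run:
```python
from h import *
move_j([0.45,0.2,-0.2,1.79,0.04,1.14,-1.3])
move_pose([0.46,-0.24,0.42],down(-np.pi/2))
print(current_t(),np.round(current_joint_pos(),2)); pause(0.2)
c=get_calibration("wrist"); im=camera("wrist"); cv2.imwrite("pics/w_box.png",im); np.savez("w_box.npz",**c)
move_pose([0.47,0.19,0.42],down(-np.pi/2)); pause(0.2)
print(current_t(),np.round(current_joint_pos(),2))
c=get_calibration("wrist"); im=camera("wrist"); cv2.imwrite("pics/w_tray.png",im); np.savez("w_tray.npz",**c)
```

```text
2.325 [ 0.54  0.21 -0.15  1.88  0.04  1.06 -1.21]
4.3583 [-0.02  0.22 -0.51  1.88  0.12  1.07 -2.16]
```

View wrist.

The top crops settle which pieces are which. The square at (198,195) has all four corners, the one at (196,244) is chipped, and the long bar at (153,244) is the whole stick. In the box, the empty well is at (371,211).

View pics/w_box.png

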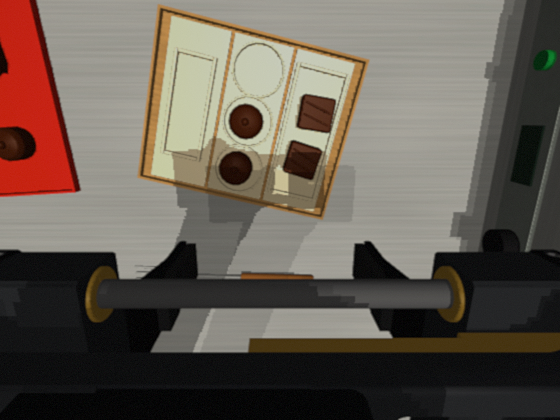

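View pics/w_tray.png

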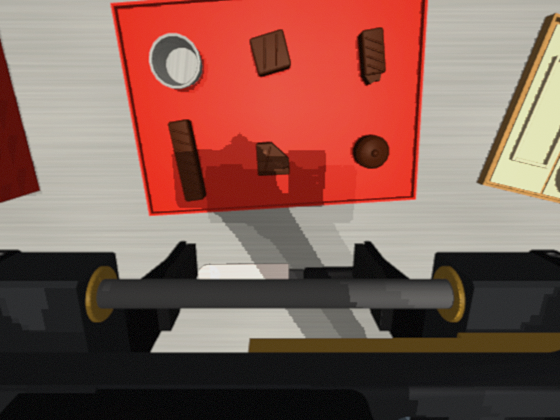

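Run:
```python
from h import *
b=cv2.imread("pics/w_box.png");t=cv2.imread("pics/w_tray.png")
A=cv2.resize(b[0:225,135:375],None,fx=3.2,fy=3.2,interpolation=cv2.INTER_CUBIC)[:600]
cv2.imwrite("pics/wz_box.png",cv2.resize(b[0:222,130:375],None,fx=2.7,fy=2.7,interpolation=cv2.INTER_CUBIC))
cv2.imwrite("pics/wz_tray.png",cv2.resize(t[0:220,110:430],None,fx=2.5,fy=2.5,interpolation=cv2.INTER_CUBIC))
```

```text
(no output)
```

View pics/wz_box.png

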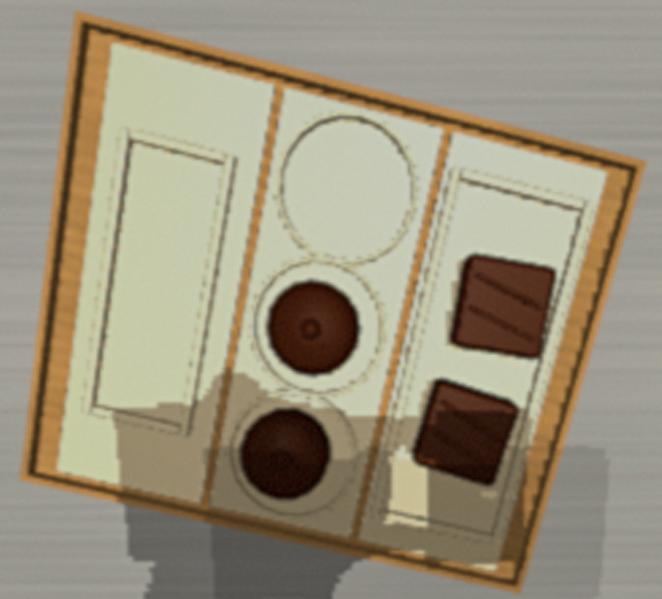

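View pics/wz_tray.png

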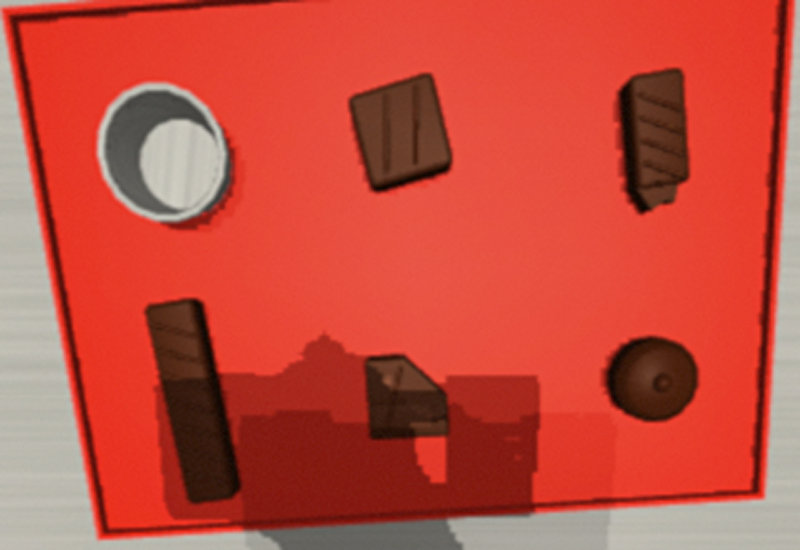

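Run:
```python
from h import *
ct=get_calibration("top"); w=dict(np.load("w_box.npz")); wt=dict(np.load("w_tray.npz"))
def W(p): return (np.array(p,float)+.5)/2.7-.5+[130,0]
def T(p): return (np.array(p,float)+.5)/5-.5+[300,180]
def V(p): return (np.array(p,float)+.5)/2.5-.5+[110,0]
def TT(p): return (np.array(p,float)+.5)/5-.5+[120,165]
for nm,c,f,pts in [("wrist",w,W,[(78,12),(645,162),(520,590),(22,478)]),("top",ct,T,[(137,17),(615,138),(527,533),(38,405)])]:
    P=ray(c,f(pts),0.013)[:,:2]
    print(nm,"corners",P.round(4).tolist(),"cen",P.mean(0).round(4),"sides",[round(float(np.linalg.norm(P[i]-P[(i+1)%4])),4) for i in range(4)])
    a=(P[0]-P[3])+(P[1]-P[2]); b=(P[0]-P[1])+(P[3]-P[2])
    print(" row ang",np.degrees(np.arctan2(a[1],a[0])),"cross ang-90",np.degrees(np.arctan2(b[1],b[0]))-90)
print("well W",ray(w,W((348,190)),0.012).round(4),"T",ray(ct,T((353,153)),.012).round(4))
print("stick trough W",ray(w,W([(127,133),(235,157),(187,432),(92,411)]),.012).mean(0).round(4),"T",ray(ct,T([(165,105),(252,127),(195,365),(107,343)]),.012).mean(0).round(4))
print("sq trough W",ray(w,W([(456,171),(588,203),(499,538),(375,513)]),.012).mean(0).round(4),"T",ray(ct,T([(447,142),(563,175),(499,478),(378,450)]),.012).mean(0).round(4))
for n,z,pw,pt in [("pk far",.031,[(468,255),(554,266),(540,355),(453,343)],[(462,210),(547,212),(533,297),(455,285)]),("pk near",.031,[(440,381),(516,404),(493,484),(417,453)],[(442,317),(518,340),(493,412),(418,392)])]:
    P=ray(w,W(pw),z)[:,:2];print(n,"W",P.mean(0).round(4),[round(float(np.linalg.norm(P[i]-P[(i+1)%4])),4) for i in range(4)],np.degrees(np.arctan2(*(P[0]-P[3]+P[1]-P[2])[::-1])))
    P=ray(ct,T(pt),z)[:,:2];print(n,"T",P.mean(0).round(4),[round(float(np.linalg.norm(P[i]-P[(i+1)%4])),4) for i in range(4)],np.degrees(np.arctan2(*(P[0]-P[3]+P[1]-P[2])[::-1])))
for n,z,pw,pt in [("square",.029,[(350,97),(433,73),(451,156),(373,185)],[(344,122),(420,108),(437,180),(365,195)]),("stick",.025,[(146,307),(202,299),(239,492),(190,502)],[(132,295),(182,292),(202,490),(152,498)])]:
    for nm,c,f,p in(("W",wt,V,pw),("T",ct,TT,pt)):
        P=ray(c,f(p),z)[:,:2];print(n,nm,P.mean(0).round(4),[round(float(np.linalg.norm(P[i]-P[(i+1)%4])),4) for i in range(4)],np.degrees(np.arctan2(*(P[0]-P[3]+P[1]-P[2])[::-1])))
print("round tip W",ray(wt,V((662,382)),.031).round(4),"T",ray(ct,TT((634,384)),.023).round(4))
```

```text
wrist corners [[0.654, -0.1146], [0.5998, -0.3438], [0.4139, -0.3001], [0.4671, -0.0704]] cen [ 0.5337 -0.2072] sides [0.2356, 0.191, 0.2358, 0.192]
 row ang -13.270510131153047 cross ang-90 -13.180827010780959
top corners [[0.6518, -0.1148], [0.5986, -0.3446], [0.4098, -0.3003], [0.464, -0.0703]] cen [ 0.531  -0.2075] sides [0.2358, 0.1939, 0.2363, 0.1931]
 row ang -13.26681502069057 cross ang-90 -13.151575453292168
well W [[ 0.5891 -0.2208  0.012 ]] T [[ 0.5882 -0.2191  0.012 ]]
stick trough W [ 0.5494 -0.139   0.012 ] T [ 0.5469 -0.1366  0.012 ]
sq trough W [ 0.5176 -0.277   0.012 ] T [ 0.5142 -0.2756  0.012 ]
pk far W [ 0.5427 -0.2853] [0.0354, 0.0355, 0.0368, 0.035] -7.594834714088429
pk far T [ 0.5403 -0.2844] [0.04, 0.0409, 0.0368, 0.0357] -7.936029338281196
pk near W [ 0.4911 -0.2713] [0.0338, 0.0355, 0.0359, 0.0319] -15.493825042718523
pk near T [ 0.4862 -0.2692] [0.0368, 0.0359, 0.0358, 0.0371] -18.67195837818552
square W [0.6145 0.1936] [0.036, 0.0328, 0.0355, 0.0355] 14.42178040756813
square T [0.6118 0.1918] [0.0365, 0.0358, 0.0346, 0.0367] 17.095357500453886
stick W [0.4977 0.2916] [0.026, 0.0909, 0.0247, 0.0926] 7.470763125154677
stick T [0.4947 0.2918] [0.0235, 0.0938, 0.0234, 0.0961] 9.127750546308244
round tip W [[0.5079 0.0746 0.031 ]] T [[0.5047 0.0737 0.023 ]]
```

```bash
cat >> h.py <<'E'
N=0.182
LO=np.array([-2.59,-.33,-1.39,.1,-1.04,.21,-2.66]);HI=np.array([2.59,1.99,1.29,2.45,4.18,1.99,2.66])
C=np.array([0.5324,-0.2074]); RA=np.radians(-13.2)
U=np.array([np.cos(RA),np.sin(RA)]); V_=np.array([-U[1],U[0]])
def box(u,v): return C+u*U+v*V_
def tip(xy,z): return [xy[0],xy[1],z+N]
def pick_yaw(yaws,xys):
    """first-yaw candidates (list) shared over several xy; return the best margin"""
    best=None
    for y in yaws:
        m=9
        for xy,dy in xys:
            for z in (.015,.10):
                q=ik(tip(xy,z),down(y+dy))
                if q is None: m=-1;break
                q=np.array(q); m=min(m,np.min(np.minimum(q-LO,HI-q)[[0,2,6]]))
        print("yaw",round(np.degrees(y),1),"margin",round(m,2))
        if best is None or m>best[0]: best=(m,y)
    return best[1]
def st(tag=""): print(tag,"t",round(current_t(),2),"tip",np.round(np.array(current_position())-[0,0,N],4),"w",round(current_width()*87,1),"F",np.round(current_wrist_force(),1))
E
python3 - <<'E'
from h import *
def TT(p): return (np.array(p,float)+.5)/5-.5+[120,165]
print("tray corners",ray(get_calibration("top"),TT([(45,45),(745,22),(763,515),(45,542)]),.012).round(3).tolist())
move_j([-0.35,0.25,0.0,1.9,0,1.0,-1.5+.1])
st()
d=np.radians(8.3); sc=np.array([.4962,.2917]); g=sc+.029*np.array([np.cos(d),np.sin(d)])
pl=box(.029,.074)
y=pick_yaw([d+np.pi/2,d-np.pi/2],[(g,0),(pl,RA-d)])
print(g,pl,y)
E
```

```text
tray corners [[0.663, 0.364, 0.012], [0.683, 0.027, 0.012], [0.446, 0.012, 0.012], [0.425, 0.348, 0.012]]
 t 5.16 tip [0.509  0.1416 0.2047] w 87.3 F [ 0.3  0.7 -0.2]
yaw 98.3 margin 0.86
yaw -81.7 margin 0.64
[0.52489625 0.29588633] [ 0.57753175 -0.14197734] 1.715658654710426
```

Run:
```python
from h import *
d=np.radians(8.3); sc=np.array([.4962,.2917]); g=sc+.029*np.array([np.cos(d),np.sin(d)])
y=d+np.pi/2
move_pose(tip(g,.06),down(y))
print(move_straight(tip(g,.0145),max_speed=.08,threshold=5)); st("down")
grasp(20); st("grasped")
move_straight(tip(g,.07),max_speed=.1); pause(.1); st("up")
for n in("side","wrist"): cv2.imwrite(f"pics/{n}_stick.png",camera(n))
```

```text
False
down t 7.77 tip [0.5249 0.2961 0.0144] w 86.8 F [-0.3 -0.1 -0.4]
grasped t 8.81 tip [0.5249 0.296  0.0145] w 23.8 F [ 0.6  0.5 -0.4]
up t 9.62 tip [0.5246 0.2956 0.0692] w 24.0 F [-0.7  1.5 -0.6]
```

View pics/side_stick.png

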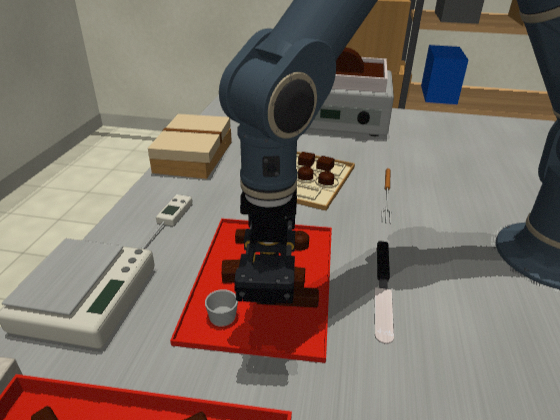

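View pics/wrist_stick.png

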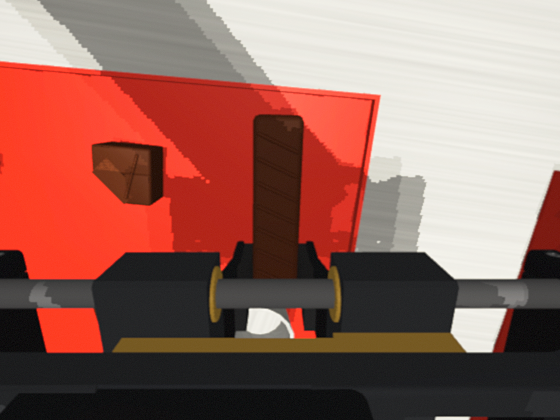

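The stick is held, straight and level, in the wrist view with its end at about (277,115). I'll check how it sits in the grip, then place it.

Run:
```python
from h import *
c=get_calibration("wrist"); z=current_position()[2]-N-.0115+.022
P=ray(c,[(277,114)],z)[0]; g=np.array(current_position())
d=np.radians(8.3); uu=np.array([np.cos(d),np.sin(d)]); r=(P-g)[:2]
print("end rel grip along",r@uu,"across",r@[-uu[1],uu[0]],"expect -0.077")
pl=box(.029,.074); yaw=RA+np.pi/2
move_straight(tip([g[0],g[1]],.12),max_speed=.2)
move_pose(tip(pl,.07),down(yaw)); st("above")
np.savez("w_s2.npz",**get_calibration("wrist")); cv2.imwrite("pics/w_s2.png",camera("wrist"))
```

```text
end rel grip along -0.07691399245651434 across 0.0009520231592309488 expect -0.077
above t 11.74 tip [ 0.578  -0.14    0.0702] w 23.8 F [ 0.5 -0.3 -1.3]
```

View pics/w_s2.png

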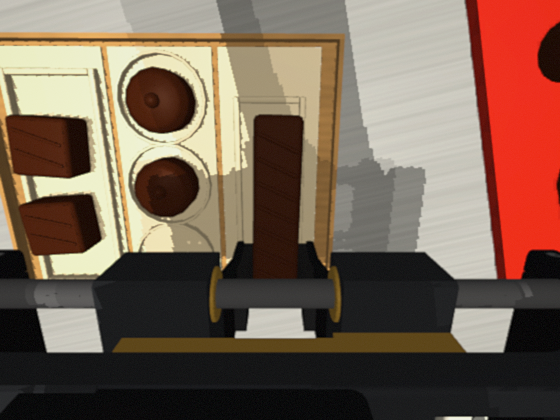

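Run:
```python
from h import *
c=dict(np.load("w_s2.npz"))
for p in [(236,98),(305,98),(238,240)]:
    r=ray(c,[p],.012)[0][:2]-C; print(p,"u",r@U,"v",r@V_)
pl=box(.029,.074); yaw=RA+np.pi/2
print(move_straight(tip(pl,.0165+.006),down(yaw),max_speed=.06)); st()
f0=np.array(current_wrist_force())
hit=move_straight(tip(pl,.0155),max_speed=.02,threshold=3); st(f"hit {hit}")
```

```text
(236, 98) u -0.05808422576629086 v 0.05115883308909975
(305, 98) u -0.058229705279339294 v 0.0962372456334711
(238, 240) u 0.04136059252244872 v 0.049565114711916325
False
 t 12.73 tip [ 0.5778 -0.142   0.0228] w 23.8 F [ 0.2 -0.1 -1.2]
hit True t 13.1 tip [ 0.5777 -0.142   0.0164] w 23.9 F [-1.   0.1  3.9]
```

Contact came at tip z 16.4 mm, where 16.5 was expected, so I'll release it.

Run:
```python
from h import *
let_go(); st("open")
pl=box(.029,.074)
move_straight(tip(pl,.09),max_speed=.15)
# close and go to the push start, off the -u end of the row
yaw=RA+np.pi/2
grasp(20)
s=box(-.085,-.072)
for y in (yaw,yaw-np.pi): print(np.degrees(y),ik(tip(s,.015),down(y)),ik(tip(box(.0,-.072),.015),down(y)))
cv2.imwrite("pics/top1.png",cv2.resize(camera("top")[180:290,300:430],None,fx=5,fy=5,interpolation=cv2.INTER_CUBIC))
st()
```

```text
open t 14.32 tip [ 0.5772 -0.142   0.0156] w 87.5 F [-0.7  0.7  0.3]
76.80000000000001 [ 0.75921428  0.517635   -0.38400475  2.08861451  0.33766845  0.59387107
  1.4787699 ] [ 0.70225629  0.61085432 -0.37644193  1.89865845  0.33599059  0.69386871
  1.46721995]
-103.19999999999999 [ 0.19856902  0.50355566  0.32292233  2.12117803 -0.29321185  0.55837486
 -1.06682522] [ 0.1681288   0.60001984  0.3409452   1.93165056 -0.31255714  0.66115503
 -1.09845707]
 t 16.55 tip [ 0.5775 -0.142   0.09  ] w 0.5 F [-0.  -0.1  0.5]
```

View pics/top1.png

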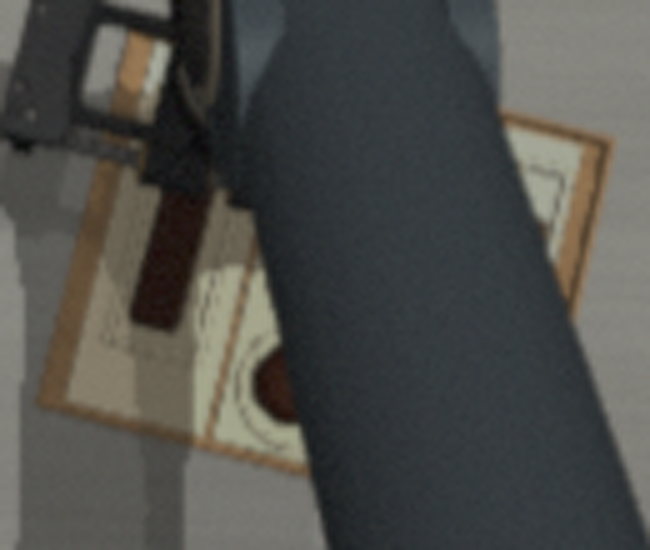

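Run:
```python
from h import *
yaw=RA+np.pi/2
s=box(-.083,-.072)
move_pose(tip(s,.06),down(yaw))
print(move_straight(tip(s,.0155),max_speed=.1,threshold=6)); st("low")
h=move_straight(tip(box(-.045,-.072),.0155),max_speed=.05,threshold=6); st(f"{h}")
h=move_straight(tip(box(-.011,-.072),.0155),max_speed=.03,threshold=4)
p=np.array(current_position())[:2]-C; st(f"pushed {h}"); print("u,v",p@U,p@V_)
```

```text
False
low t 17.92 tip [ 0.4359 -0.2581  0.0155] w 0.2 F [-0.  -0.1 -0.1]
False t 18.82 tip [ 0.472  -0.2671  0.0154] w 0.2 F [-0.2  0.  -0.2]
pushed True t 19.79 tip [ 0.5023 -0.2742  0.0148] w 0.4 F [0.8 0.8 0.9]
u,v -0.014075467286571205 -0.0718733931289908
```

Run:
```python
from h import *
yaw=RA+np.pi/2
move_straight(tip(box(-.03,-.072),.0155),max_speed=.08)
move_straight(tip(box(-.03,-.072),.08),max_speed=.15)
let_go()
move_pose([.613,.1927-.1,.182+.20],down(np.radians(-74.3)))
st()
cv2.imwrite("pics/top2.png",cv2.resize(camera("top")[165:290,120:430],None,fx=2.5,fy=2.5,interpolation=cv2.INTER_CUBIC))
cv2.imwrite("pics/top2b.png",camera("top"))
im=cv2.imread("pics/top2b.png");cv2.imwrite("pics/top2c.png",cv2.resize(im[180:290,300:430],None,fx=5,fy=5,interpolation=cv2.INTER_CUBIC))
```

```text
t 24.78 tip [0.613  0.0921 0.1998] w 86.9 F [ 0.3 -0.   0.1]
```

View pics/top2c.png

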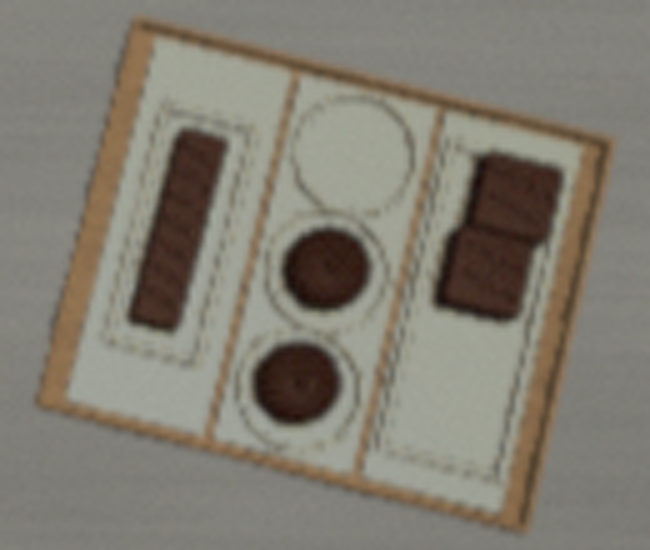

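The stick lies inside its trough, from (200,130) to (155,328) in the crop. Both packed squares are together at the +u end, straight, with their near edge at about (480,313), so the -u side is free. Now for the perfect square.

Run:
```python
from h import *
T=lambda p:(np.array(p,float)+.5)/5-.5+[300,180]
for p in ray(get_calibration("top"),T([(440,300),(516,319),(480,312)]),.031)[:,:2]-C: print("edge u,v",p@U,p@V_)
d=np.radians(15.7); g=np.array([.6131,.1927]); pl=box(-.030,-.072)
y=pick_yaw([d+np.pi/2,d-np.pi/2],[(g,0),(pl,RA-d)])
np.savetxt("sqyaw.txt",[y])
move_pose(tip(g,.06),down(y))
print(move_straight(tip(g,.0135),max_speed=.08,threshold=5)); st("down")
grasp(20); st("grasped")
move_straight(tip(g,.07),max_speed=.1); pause(.1); st("up")
np.savez("w_q.npz",**get_calibration("wrist"));cv2.imwrite("pics/wrist_sq.png",camera("wrist"))
cv2.imwrite("pics/side_sq.png",camera("side"))
```

```text
edge u,v -0.004352324605556702 -0.05140689667648622
edge u,v -0.0040639301511558226 -0.08779114498009409
edge u,v -0.005116295682025851 -0.0707713627662196
yaw 105.7 margin 0.2
yaw -74.3 margin 1.01
False
down t 26.34 tip [0.6132 0.1928 0.0134] w 86.5 F [ 0.5 -0.6  0.1]
grasped t 27.21 tip [0.6131 0.1927 0.0135] w 37.6 F [-0.7  0.2  0.7]
up t 28.02 tip [0.6127 0.1926 0.0691] w 37.7 F [-0.4 -0.9 -0.1]
```

View pics/wrist_sq.png

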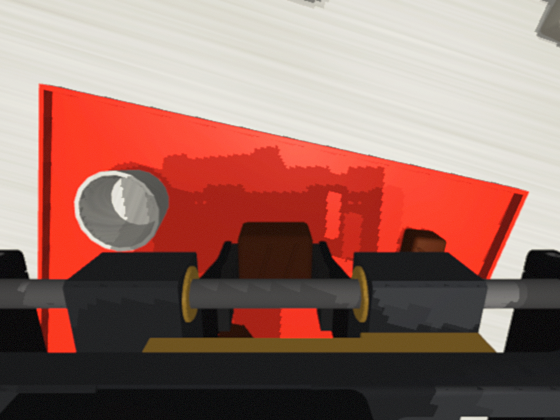

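View pics/side_sq.png

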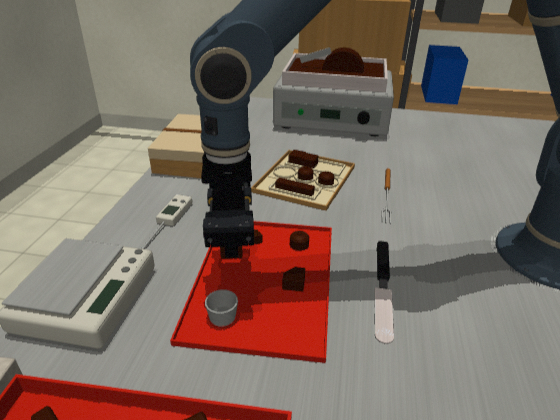

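Run:
```python
from h import *
y=float(np.loadtxt("sqyaw.txt")); d=np.radians(15.7); yp=y+RA-d
p=current_position()
move_straight([p[0],p[1],N+.10],max_speed=.2)
pl=box(-.031,-.0725)
move_pose(tip(pl,.07),down(yp)); 
move_straight(tip(pl,.021),max_speed=.07); st("near")
h=move_straight(tip(pl,.0145),max_speed=.02,threshold=3); st(f"hit {h}")
if h:
    let_go(); st("open"); move_straight(tip(pl,.09),max_speed=.15)
```

```text
near t 31.03 tip [ 0.4858 -0.2711  0.0211] w 37.7 F [-0.5 -0.  -0.9]
hit True t 31.38 tip [ 0.4859 -0.271   0.0154] w 37.8 F [0.3 0.6 3.6]
open t 32.43 tip [ 0.4855 -0.2708  0.0147] w 86.9 F [-0.2  0.1 -0.6]
```

Run:
```python
from h import *
g=np.array([.5063,.0742]); pl=box(.058,0)
a=RA+np.pi/4
y=pick_yaw([a,a+np.pi,a-np.pi],[(g,0),(pl,0)])
np.savetxt("ryaw.txt",[y])
move_pose(tip(g,.07),down(y))
cv2.imwrite("pics/top3.png",cv2.resize(camera("top")[165:290,120:430],None,fx=2.5,fy=2.5,interpolation=cv2.INTER_CUBIC))
print(move_straight(tip(g,.0125),max_speed=.08,threshold=5)); st("down")
grasp(20); st("grasped")
move_straight(tip(g,.07),max_speed=.1); pause(.1); st("up")
cv2.imwrite("pics/wrist_r.png",camera("wrist"))
cv2.imwrite("pics/side_r.png",camera("side"))
```

```text
yaw 31.8 margin 1.0
yaw 211.8 margin 0.03
yaw -148.2 margin 0.03
False
down t 35.31 tip [0.5065 0.0743 0.0127] w 86.6 F [-0.1  0.4  0.1]
grasped t 36.17 tip [0.5063 0.0742 0.0125] w 39.3 F [ 0.2 -0.1 -0.1]
up t 36.99 tip [0.5059 0.074  0.0693] w 39.0 F [ 0.3 -0.  -1. ]
```

View pics/wrist_r.png

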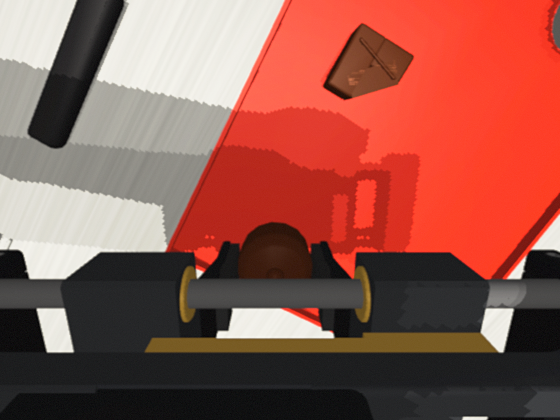

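View pics/side_r.png

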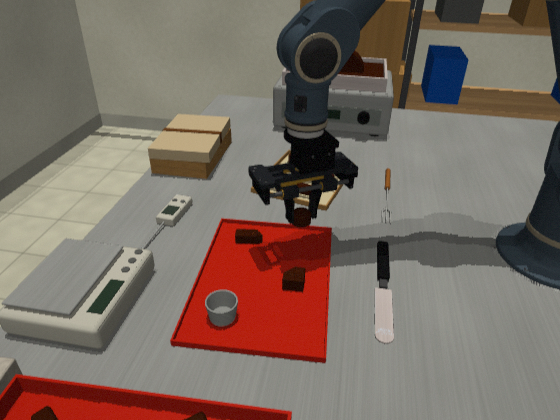

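View pics/top3.png

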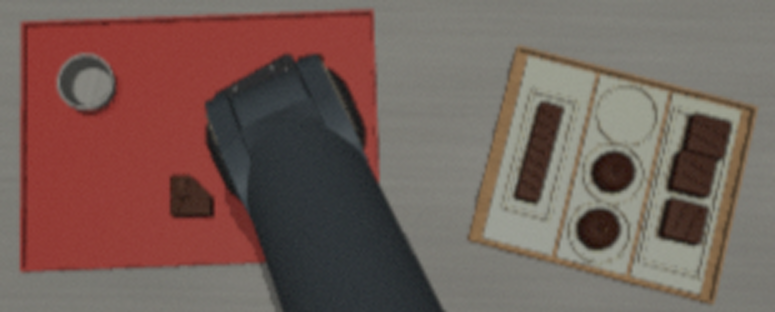

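The round is held upright, and three squares are now in the row, the newest at about (685,222) in the crop. I'll place the round.

Run:
```python
from h import *
y=float(np.loadtxt("ryaw.txt")); p=current_position()
move_straight([p[0],p[1],N+.10],max_speed=.2)
pl=box(.058,0)
move_pose(tip(pl,.07),down(y))
move_straight(tip(pl,.020),max_speed=.07); st("near")
h=move_straight(tip(pl,.0135),max_speed=.02,threshold=3); st(f"hit {h}")
if h:
    let_go(); st("open"); move_straight(tip(pl,.09),max_speed=.15)
    move_pose([.5,.1,.42],down(-np.pi/2)); st()
    im=camera("top"); cv2.imwrite("pics/top4.png",im)
    cv2.imwrite("pics/top4b.png",cv2.resize(im[180:290,300:430],None,fx=5,fy=5,interpolation=cv2.INTER_CUBIC))
    im=camera("side"); cv2.imwrite("pics/side4.png",cv2.resize(im[140:220,240:370],None,fx=6,fy=6,interpolation=cv2.INTER_CUBIC))
    move_pose([.45,-.2,.42],down(-np.pi/2));pause(.2);np.savez("w4.npz",**get_calibration("wrist"));im=camera("wrist");cv2.imwrite("pics/w4.png",im)
    cv2.imwrite("pics/w4b.png",cv2.resize(im[0:240,150:450],None,fx=2.5,fy=2.5,interpolation=cv2.INTER_CUBIC)); st()
```

```text
near t 39.43 tip [ 0.5891 -0.2207  0.0202] w 38.9 F [ 0.7 -0.5 -0.2]
hit True t 39.78 tip [ 0.5891 -0.2207  0.0145] w 39.0 F [ 0.5 -0.2  4.6]
open t 40.82 tip [ 0.5886 -0.2208  0.0136] w 86.9 F [-1.1 -0.5  2.8]
 t 43.63 tip [0.5001 0.0997 0.2377] w 87.0 F [-0.  -0.2  0.3]
 t 45.15 tip [ 0.4505 -0.199   0.2379] w 87.3 F [0.5 0.2 0.1]
```

```bash
ls pics
```

```text
side0.png
side4.png
side_r.png
side_sq.png
side_stick.png
top0.png
top1.png
top2.png
top2b.png
top2c.png
top3.png
top4.png
top4b.png
tz_box.png
tz_tray.png
w4.png
w4b.png
w_box.png
w_s2.png
w_tray.png
wrist0.png
wrist_r.png
wrist_sq.png
wrist_stick.png
wz_box.png
wz_tray.png
```

View pics/w4b.png

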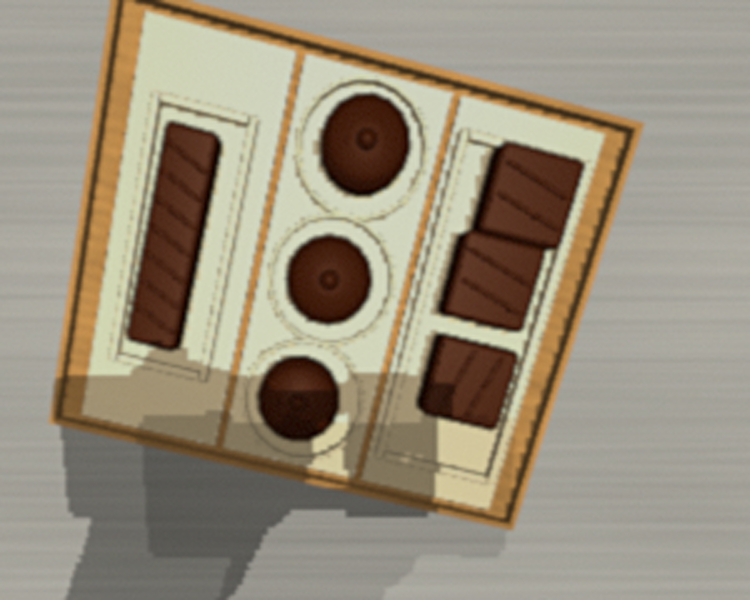

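View pics/top4b.png

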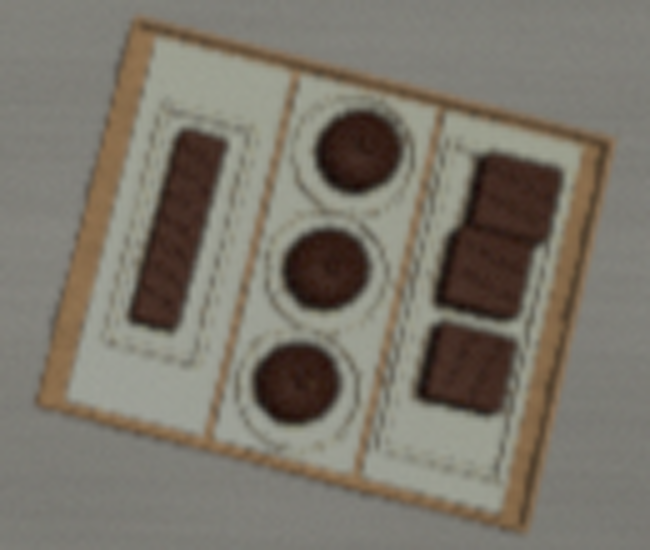

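View pics/side4.png

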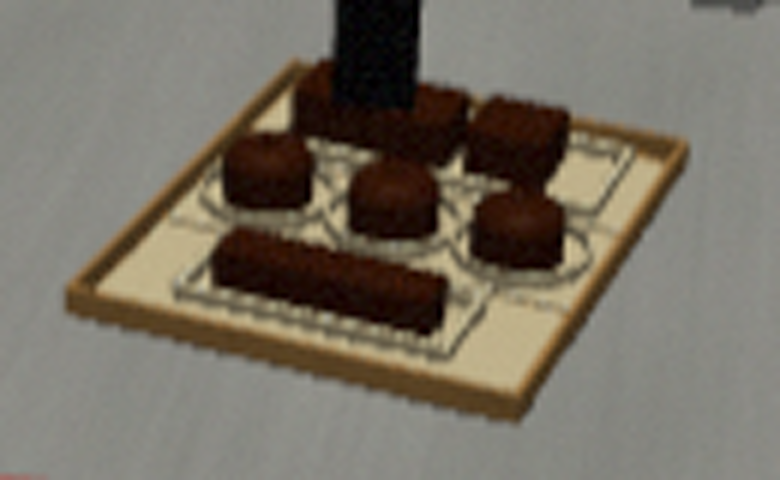

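Run:
```python
from h import *
w=dict(np.load("w4.npz"));ct=get_calibration("top")
W=lambda p:(np.array(p,float)+.5)/2.5-.5+[150,0]
T=lambda p:(np.array(p,float)+.5)/5-.5+[300,180]
for n,pw,pt in [("far",[(500,143),(583,160),(556,247),(478,228)],[(482,153),(562,165),(540,240),(470,225)]),
 ("mid",[(463,233),(541,248),(522,329),(443,311)],[(452,228),(532,243),(518,318),(440,303)]),
 ("new",[(437,335),(518,353),(494,428),(420,408)],[(438,322),(514,340),(494,412),(420,393)])]:
  for nm,c,f,p in (("W",w,W,pw),("T",ct,T,pt)):
    P=ray(c,f(p),.031)[:,:2]; r=P.mean(0)-C
    a=P[0]-P[3]+P[1]-P[2]; b=P[0]-P[1]+P[3]-P[2]
    print(n,nm,"u %.1f v %.1f mm"%(r@U*1e3,r@V_*1e3+72),"ang rel row %.1f %.1f"%(np.degrees(np.arctan2(a[1],a[0])-RA),np.degrees(np.arctan2(b[1],b[0])-RA)-90),
     "size",[round(float(np.linalg.norm(P[i]-P[(i+1)%4]))*1e3) for i in range(4)])
# rejects unmoved?
A=cv2.imread("pics/top0.png");B=cv2.imread("pics/top4.png")
B[:,:]=B
def cen(im,x0,x1,y0,y1):
    m=(im[y0:y1,x0:x1].max(2)<75); ys,xs=np.nonzero(m); return xs.mean()+x0,ys.mean()+y0,m.sum()
for r in [(185,212,232,256),(235,256,184,212)]: print("before",np.round(cen(A,*r),1),"after",np.round(cen(B,*r),1))
cv2.imwrite("pics/trayfin.png",cv2.resize(camera("top")[165:290,120:430],None,fx=2.5,fy=2.5))
```

```text
far W u 54.2 v -1.6 mm ang rel row 0.4 1.8 size [36, 36, 36, 35]
far T u 52.5 v -1.9 mm ang rel row -0.2 4.3 size [38, 38, 33, 35]
mid W u 16.6 v 3.6 mm ang rel row 2.4 2.1 size [35, 35, 37, 34]
mid T u 13.5 v 2.8 mm ang rel row 3.0 3.8 size [38, 36, 37, 36]
new W u -28.4 v 1.8 mm ang rel row 0.6 -0.1 size [38, 35, 36, 34]
new T u -31.7 v 1.7 mm ang rel row -2.0 0.7 size [36, 35, 35, 34]
before [195.4 244.2 227. ] after [198.  243.5 648. ]
before [244.7 197.6 205. ] after [242.9 199.6 386. ]
```

View pics/trayfin.png

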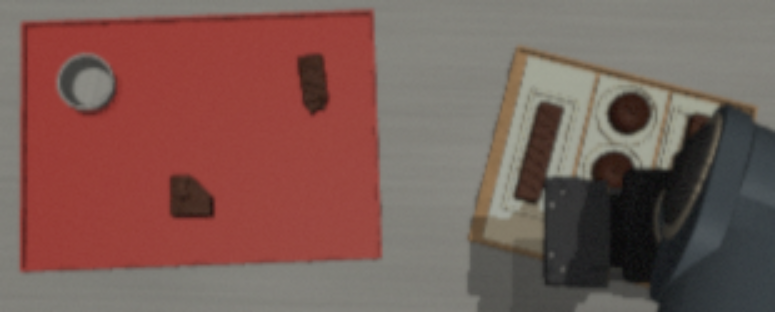

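The "after" centroids were spoiled by the arm's shadow in that frame. I'll repeat the check with the arm clear of the tray, then hand in.

Run:
```python
from h import *
A=cv2.imread("pics/top0.png");B=camera("top")
def cen(im,x0,x1,y0,y1):
    m=(im[y0:y1,x0:x1].max(2)<75); ys,xs=np.nonzero(m); return xs.mean()+x0,ys.mean()+y0,m.sum()
for r in [(185,212,232,256),(235,256,184,212),(135,175,180,215)]: print("before",np.round(cen(A,*r),1),"after",np.round(cen(B,*r),1))
st(); close_job()
```

```text
before [195.4 244.2 227. ] after [195.6 244.5 208. ]
before [244.7 197.6 205. ] after [244.8 197.7 187. ]
before [151.8 195.7 131. ] after [150.8 194.9  96. ]
 t 45.25 tip [ 0.4503 -0.1994  0.238 ] w 87.0 F [-0.3 -0.1 -0.1]
the job is handed in; nothing more can be done
```

The chocolate box is complete and the job is handed in at about 45 s of the 128 s allowed. I set the whole stick in its trough first. Then I pushed the two packed squares to the far end of their row with the closed fingers and set the perfect square in the gap. The round went into the empty well last.

**Placing:** each of the three pieces was lowered until it touched, within about 0.5 mm of the expected height, and then released.

**Last pictures:**
- The stick and the round are inside their trough and well, upright.
- The three squares are inside their trough, at about +53, +15 and −30 mm along the row. They sit within about 4 mm of the centre line.
- The packed squares and the new one look straight to within 2–3°. One edge reading of 4° came from a coarse top-view corner pick.
- The chipped square and the broken stick have not moved (under 0.5 px). The cup's centre reads about 1 px off, on a poor dark-pixel mask, and it looks undisturbed.

**Disagreements:**
- The top and wrist cameras disagreed by 2–3 mm in x throughout, so I used their average.
- A first check that the rejects had not moved was spoiled by the arm's shadow. I repeated it with the arm clear.

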